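# Slide the connector carrier into its notches and bolt it

### The job

With your fingertips, push the green connector board gently along its rails until you feel it drop into the locating notches and sit level, then push the red knob of the locking bolt all the way in, over the edge of the board. Do not lift or ram the board, do not touch its brass connectors, leave the loose things around the fixture where they are, and finish clear of everything.

Things in the scene. Friction and masses are not known exactly. Their poses are not given: they have to be found in the camera images.
- fixture: In mm: Fixed aluminium fixture, base 300 (x) x 170 (y) x 34 high; origin on the table under its centre. The board slides to +x; the bolt is on the +y side; z up. Steel rail strips on it have their tops at z=40, between side guides (inner faces y=+-67, tops z=52); both ends are open. No end stop but the notch walls.
- seat (a point): In mm: Where the board's origin lies when seated: fixture (70, 0, 34), axes as the fixture. Four notches in the rail strips, 20 long, 6 deep, yellow floors: in the outer strips (y=+-53) at fixture x=115 for the leading feet, in the inner strips (y=+-34) at x=25 for the trailing feet. The feet have 3 of play each way.
- board: In mm: Loose green board, 0.3 to 0.6 kg, 120 (x) x 130 (y) x 12 thick, on four feet 14 long, 8 high. Origin at its centre, level with the feet's soles (underside +8, top +20). Axes parallel to the fixture's. Starts on the rail tops (fixture z=40, x -85 to -15), slides with a few N of friction, pushed at its flat trailing edge (board x=-60); at the seat it drops 6, level.
- jacks: In mm: Six brass connectors in two rows standing 18 high on the board's top (not to be touched), within board x -32 to 48 and y -46 to 6. Origin on the board's top at its centre.
- bolt (a joint): Bolt travel, m: near 0 = withdrawn (start), 0.040 = fully in (hard stop). Slides towards fixture -y at x=70, 2 N of friction, no spring, stays where left. In mm: its steel bar (16 wide) runs at fixture z=56.5 to 64.5, 2.5 above a seated board, blocked by one that has not dropped. Fully in, its tip reaches 30 over the board.
- bolt_knob (a point): In mm: Centre of the top of the bolt's red upright round knob, 18 in diameter, 29 high (fixture z=64.5 to 93.5). Withdrawn it lies at fixture x=70, y=120; fully in at y=80. Push it from its outer (+y) side.
- bolt_bracket (a point): In mm: Top of the fixed bracket under the bolt, at fixture (70, 105, 50). The bracket spans fixture x 45 to 95, y 85 to 140; two cheeks on it, either side of the bar, reach up to z=67 over y 85 to 125.
- screwdriver: In mm: Loose red-handled screwdriver, 200 long, 26 thick, lying on the table by the fixture's -y side (bystander). Origin under its middle.
- adaptor_a: In mm: Loose steel adaptor, 22 in diameter, 40 high, standing on the table (bystander). Origin under its centre.
- adaptor_b: In mm: Loose brass adaptor, 22 in diameter, 40 high, standing on the table (bystander). Origin under its centre.
- tape_roll: In mm: Loose blue tape roll, 90 across, 19 high, lying flat (bystander). Origin under its centre.
- jar: In mm: Loose jar, 54 in diameter, 70 high, standing (bystander). Origin under its centre.
- heat_gun: In mm: Loose blue heat gun standing nozzle up, 225 high, on a 90 square foot (bystander). Origin under its centre.
Not all that is in view belongs to the job. Of the things like the board, leave any that is purple; of the rest the larger one is meant.

How it is judged (in metres and radians):
On the way, in this order (a step that is already met when the one before it is completed fails the run):
1. the board has dropped level into the notches while the bolt is still withdrawn (z of board in the frame of fixture below 0.0365 m and x of board in the frame of fixture between 0.065 and 0.075 m and angle between board's own z axis and vertical below 0.04 rad and value of joint bolt below 0.015 m), for 0.2 s.
2. the bolt is pushed home over the board (z of board in the frame of fixture below 0.0365 m and x of board in the frame of fixture between 0.065 and 0.075 m and angle between board's own z axis and vertical below 0.04 rad and value of joint bolt above 0.034 m), for 0.2 s.
At the end, for the whole second after the job is handed in: The board lies at rest in the notches (origin lower than 36.5 mm above the fixture's underside, within 5 mm of x=70, tilted less than 0.04 rad) and the bolt is in by more than 34 of its 40 mm (all of step 2 and linear speed of board below 0.02 m/s); the robot touches nothing.
It fails at once if the board is lifted (more than 10 mm above the rails) (z of board in the frame of fixture above 0.05 m).
It fails at once if the board is rammed or forced (pushed with more than 40 N) (contact force between the fingers and board above 40 N).
It fails at once if the brass connectors are touched (contact force between any of the arm, the fingers and jacks above 0.5 N).
It fails at once if a loose thing beside the fixture (screwdriver, adaptor, tape roll, jar, heat gun) is moved by more than 30 mm (distance of any of screwdriver, adaptor_a, adaptor_b, tape_roll, jar, heat_gun from where it was at the start of the episode above 0.03 m).
It also fails if it takes over 48 s, if anything falls off the work surface, if the arm or the gripper's body presses on something with over 40 N, if the wrist force passes 120 N, or if a joint passes its speed limit or range.

### The arm

A 6-joint arm with a two-finger parallel gripper is mounted at the origin on the work surface. World frame = base frame: x ahead of the robot, y to its left, z up, the work surface at z = 0. Lengths are in mm, angles in rad, forces in N, time in s.
With the tool pointing down it reaches from about 300 to 775 mm from the base axis. Payload 14.6 kg.
Tool frame: the origin (TCP) lies at the very end of the fingers, on their centre line; the grasp point (between the pads) lies 19 mm behind it; z points along the fingers, y is the line along which they close (so a half turn about z gives the same grasp; the last joint's range is limited). The gripper opens to 94 mm and grips with 3 to 60 N. Pads are 16 mm wide; open, the fingers measure 119 mm over their backs; the gripper's body (75 mm by 177 mm) begins 78 mm behind the grasp point.
Start: joints at [-0.067, 0.3, 1.521, -0, 1.321, -0.067], TCP at [549.99, -0.002, 205.446] pointing down, gripper open.
Joint ranges: [-3.03, 3.03], [-0.79, 2.21], [0.23, 2.52], [-1.04, 4.18], [0, 3.07], [-2.55, 2.55]. Speed limits (rad/s): [2.22, 2.22, 2.57, 3.14, 3.14, 3.14].

### API

Orientations are given as [roll, pitch, yaw] about the fixed x, y, z axes, in that order (R = Rz(yaw) Ry(pitch) Rx(roll)).
In Python, from cell import manip, camera, get_calibration gives the robot as it stands. The module is installed in compiled form; this text tells all that it offers.
- The arm moves only by the tool jog_arm, never from a script. Its argument "plan" is one flat list of numbers, 6 for each row, row after row: the shift along the world's x, y, z in m, then the turn, a rotation vector about the world's x, y, z in degrees. A call has 1 to 20 rows; each row is the pose to reach, as a shift and turn from the pose commanded when the call began; what a row does not reach only later rows make up. A row lasts 1/10 s, in which the tool goes at most 50 mm and 8.59 degrees, less where a joint would pass 70% of its speed; a pose out of reach is approached as far as the arm can. A call with a gripper value outside its range is refused whole. "claw" is the finger opening in m, from 0 to 0.094, set as the call begins (left out, the last holds). The fingers move at their own pace and stop on an object; "force" is the grip in N (left out, the last holds). Time passes only in rows, so rows that repeat a pose let the fingers close. It gives the time, the measured TCP pose, the force, the opening and the grip force at its end, in the units of the state.
- manip.read_state(): the state, without advancing time (a new reading comes with each control period).
- camera(name): name is "scene" or "side" or "wrist"; returns (picture, depth): 400x640x3 uint8, red, green, blue; 400x640 float32, mm along the optical axis (not along the pixel's ray), 0 where there is no reading.
- get_calibration(name): a dict with "fx", "fy", "cx", "cy" (pixels), "k1" (the pictures are not rectified: a ray, as slopes to the right and down, at radius r is drawn at 1 + k1 r^2 times it, then the intrinsics apply), "origin" and "attitude" of the camera in the world. Camera axes: x right, y down, z forward; pixel columns grow to the right and rows downward; lengths in mm; the calibration is good to about 2 mm. A picture is of the moment at which its call begins: read the wrist's pose just before it. get_calibration takes no time and is no camera call; for the wrist camera it gives the pose at the moment of the call.
- manip.sign_off(): hands the job in; it is judged then, once.
The state is a dict: "clock": time; "joints": joint angles; "qd": joint speeds; "effort": joint torques, N m; "eef_pos": TCP position; "eef_rot": TCP orientation; "wrist_force": force on the tool from outside, world axes, zero at the start; "moment": the same for the moment, N m; "finger_gap": finger opening in mm; "finger_force": force on a finger pad.
Only numpy, scipy, OpenCV 4.12 (cv2) and the standard library are available. Lean on these libraries where they do the work, as an engineer would, in place of code of your own. Each camera call takes 0.05 s, during which the arm holds its last target. There are 200 camera calls.

## Working session

There is one attempt and no reset: what is moved stays moved. The work goes in short steps, Python scripts to look and compute and a tool call to move; the robot and the scene stay as the last step left them, time stands still between calls to the robot, and variables do not carry over. Pictures are saved under pics/ and viewed, at most 10 in all, crops included, and the job is handed in when it is done.

Besides the shell and the picture viewer there is one more tool, called as a command line: name --argument value ..., lists and objects as JSON in quotes. jog_arm: Moves the arm, as the interface text tells. Its arguments: {"type":"object","properties":{"plan":{"type":"array"},"claw":{"type":"number"},"force":{"type":"number"}},"required":["plan"]}

```bash
mkdir -p pics
cat > h.py <<'E'
import numpy as np, cv2
from cell import manip, camera, get_calibration
from scipy.spatial.transform import Rotation as R
def snap(n,f):
    c=get_calibration(n); p,d=camera(n); cv2.imwrite(f'pics/{f}.png',p[:,:,::-1]); np.savez(f'{f}.npz',p=p,d=d,c=np.array(c,dtype=object)); return p,d,c
def load(f):
    z=np.load(f'{f}.npz',allow_pickle=True); return z['p'],z['d'],z['c'].item()
def rot(c):
    a=np.array(c['attitude']); return a if a.shape==(3,3) else R.from_euler('xyz',a).as_matrix()
def ray(c,u,v):
    K=np.array([[c['fx'],0,c['cx']],[0,c['fy'],c['cy']],[0,0,1]],float)
    q=cv2.undistortPoints(np.array([[[u,v]]],float),K,np.array([c['k1'],0,0,0.]))[0,0]
    return rot(c)@np.array([q[0],q[1],1])
def atz(c,u,v,z):
    r=ray(c,u,v); o=np.array(c['origin']); return o+r*(z-o[2])/r[2]
def atd(c,d,u,v):
    m=d[int(v)-1:int(v)+2,int(u)-1:int(u)+2]; return np.array(c['origin'])+ray(c,u,v)*np.median(m[m>0]) if (m>0).any() else None
E
python3 - <<'E'
from h import *
for n in('scene','side'):
    p,d,c=snap(n,n+'0'); print(c)
print(manip.read_state())
E
```

```text
{'fx': 398.4716622614039, 'fy': 398.4716622614039, 'cx': 321.65976954105, 'cy': 197.17964916619036, 'k1': -0.032271924652184515, 'origin': array([1348.01253214, -187.26525726,  609.01998819]), 'attitude': array([-2.12611377,  0.02296663,  1.32132719])}
{'fx': 405.93238931277756, 'fy': 405.93238931277756, 'cx': 322.8182896782263, 'cy': 197.0259431624832, 'k1': 0.0070574422677028474, 'origin': array([ 250.89785135, -907.82912745,  654.79574995]), 'attitude': array([-2.10868343,  0.02186696, -0.30097601])}
{'clock': 0.1, 'joints': array([-6.66082696e-02,  3.00404204e-01,  1.52148531e+00, -1.48773419e-05,
        1.32068058e+00, -6.65779797e-02]), 'qd': array([ 0.00188093, -0.00110217, -0.00208415,  0.00154664,  0.00012582,
        0.00177903]), 'effort': array([ 1.84928511e-03, -5.32644153e+01, -3.53284299e+01,  7.10431044e-02,
        2.34944851e-02, -7.30603051e-05]), 'eef_pos': array([5.49783174e+02, 3.07236479e-03, 2.04963534e+02]), 'eef_rot': array([-3.14061642e+00, -5.06490142e-05,  1.57076970e+00]), 'wrist_force': array([ 0.12563514,  0.50597281, -0.42349888]), 'moment': array([0.02095549, 0.02288704, 0.03875407]), 'finger_force': 0.0, 'finger_gap': 94.25213223242571}
```

View pics/scene0.png

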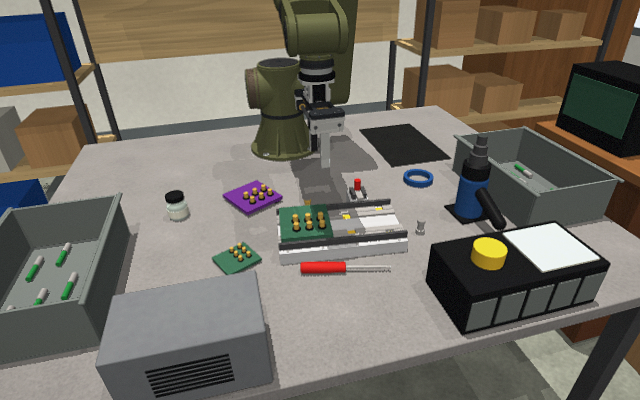

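View pics/side0.png

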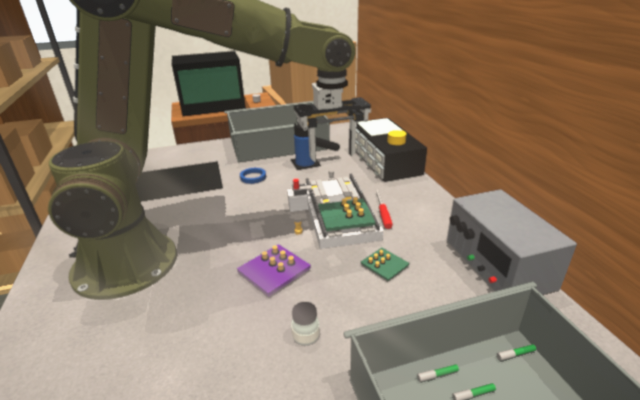

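Run:
```python
from h import *
p,d,c=load('scene0')
cv2.imwrite('pics/sc1.png',cv2.resize(p[165:285,260:440,::-1],None,fx=4.4,fy=4.4,interpolation=cv2.INTER_CUBIC))
# fixed-frame pts for guide tops z ~52
for n in('scene0','side0'):
    p,d,c=load(n)
    for nm,(u,v) in {'scene0':dict(knob=(357,183),board=(290,212),yel=(346,216),adB=(308,203),adA=(421,224),guide=(300,241)),'side0':dict(knob=(296,184),adB=(298,228),board=(345,222))}[n].items():
        print(n,nm,atd(c,d,u,v))
```

```text
scene0 knob [485.46084977 116.12079933  85.87669459]
scene0 board [529.78804136 -72.99987923  58.21370817]
scene0 yel [549.80940748  66.36205139  32.63276715]
scene0 adB [455.11131438 -11.73772027  27.73923917]
scene0 adA [632.41728257 233.94207763  31.03598631]
scene0 guide [639.6956459  -70.76915593  49.62538128]
side0 knob [471.55779411 109.33925177  82.35785976]
side0 adB [441.34479229 -19.71271206  18.69247231]
side0 board [551.53536611 -89.38625285  58.80687487]
```

View pics/sc1.png

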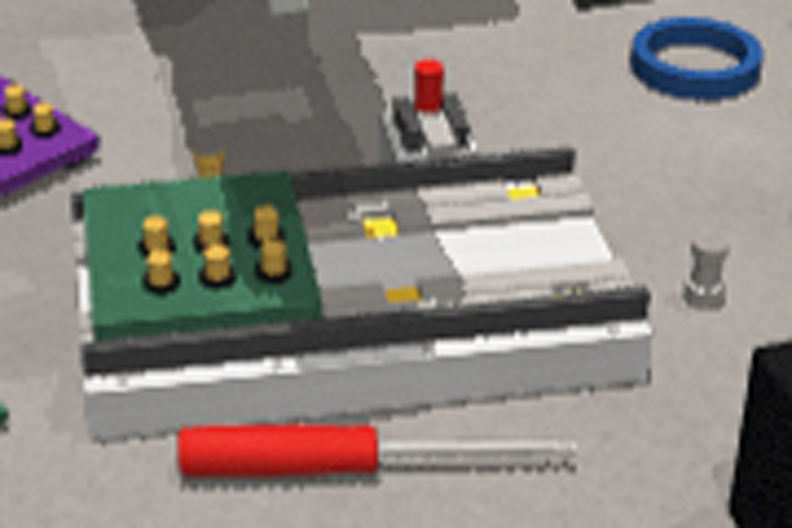

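jog_arm --plan '[0, 0.02, 0.03, 0, 0, 0, 0, 0.02, 0.07, 0, 0, 0, 0, 0.02, 0.1, 0, 0, 0, 0, 0.02, 0.12, 0, 0, 0, 0, 0.02, 0.12, 0, 0, 0, 0, 0.02, 0.12, 0, 0, 0]'

```text
clock: 0.7
eef_pos: [549.8, 20.0, 324.4]
eef_rot: [-3.141, -0.0, 1.571]
wrist_force: [-0.2, 0.2, -0.6]
finger_gap: 94.6
finger_force: 0.0
```

Run:
```python
from h import *
p,d,c=snap('wrist','w0'); print(c, manip.read_state()['eef_pos'])
```

```text
{'fx': 306.04889525059735, 'fy': 306.04889525059735, 'cx': 320.30656429978654, 'cy': 197.39299812571855, 'k1': -0.04376974383233488, 'origin': array([550.40545118, 101.09239557, 503.27099782]), 'attitude': array([2.86215496e+00, 5.35339182e-04, 1.74210536e-04])} [549.68109182  19.96428577 323.85806595]
```

View pics/w0.png

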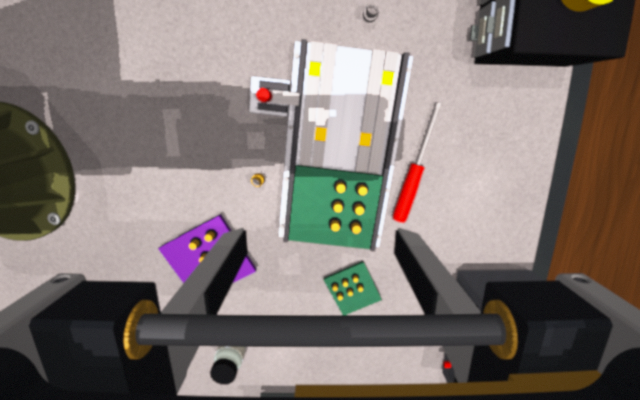

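Run:
```python
from h import *
p,d,c=load('w0')
hsv=cv2.cvtColor(p,cv2.COLOR_RGB2HSV)
def blob(m,u,v,r=12):
    k=np.zeros(m.shape,bool);k[v-r:v+r,u-r:u+r]=1; y,x=np.nonzero(m&k); return x.mean(),y.mean(),len(x)
yel=(hsv[...,0]>18)&(hsv[...,0]<34)&(hsv[...,1]>150)
F=[(115,53),(115,-53),(25,34),(25,-34)];W=[]
for u,v in[(315,68),(388,77),(320,134),(365,139)]:
    b=blob(yel,u,v); w=atz(c,b[0],b[1],34); W.append(w[:2]); print(b,w,atd(c,d,b[0],b[1]))
F=np.array(F,float);W=np.array(W)
def fit(F,W):
    f=F-F.mean(0);w=W-W.mean(0)
    th=np.arctan2((f[:,0]*w[:,1]-f[:,1]*w[:,0]).sum(),(f*w).sum()); Rm=np.array([[np.cos(th),-np.sin(th)],[np.sin(th),np.cos(th)]])
    return th,Rm,W.mean(0)-Rm@F.mean(0)
th,Rm,t=fit(F,W); print('yaw',np.degrees(th),'orig',t,'res',W-(F@Rm.T+t))
red=((hsv[...,0]<8)|(hsv[...,0]>172))&(hsv[...,1]>150)
b=blob(red,264,95); w=atz(c,b[0],b[1],93.5); print('knob',b,w,atd(c,d,264,95),'fix',Rm.T@(w[:2]-t),'exp world',Rm@[70,120]+t)
g=(hsv[...,0]>60)&(hsv[...,0]<95)&(hsv[...,1]>90)
k=np.zeros(g.shape,np.uint8);k[150:255,275:395]=g[150:255,275:395]*255
cn=max(cv2.findContours(k,cv2.RETR_EXTERNAL,cv2.CHAIN_APPROX_NONE)[0],key=cv2.contourArea)
bx=cv2.boxPoints(cv2.minAreaRect(cn))
for q in bx:
    w=atz(c,*q,60);print('board',q,w,Rm.T@(w[:2]-t))
for n,(u,v),z in[('adB',(258,180),40),('adA',(370,12),40),('sdtip',(437,103),5),('sdend',(402,216),13),('purp',(252,268),15),('smallg',(345,290),15)]:
    w=atz(c,u,v,z);print(n,w,Rm.T@(w[:2]-t))
```

```text
(np.float64(314.35555555555555), np.float64(68.46666666666667), 135) [541.61465841 158.68060123  34.        ] [541.6303212  158.57799484  34.8361122 ]
(np.float64(387.1127819548872), np.float64(77.5187969924812), 133) [646.71537236 146.74075477  34.        ] [646.54678962 146.660851    34.821421  ]
(np.float64(320.23846153846154), np.float64(133.7), 130) [550.0575824   66.36293837  34.        ] [550.05781623  66.38628236  34.31542842]
(np.float64(365.03076923076924), np.float64(138.95384615384614), 130) [617.95783882  58.62047802  34.        ] [617.88256023  58.6678076   34.52294314]
yaw 83.54456196447516 orig [581.21623317  38.04502115] res [[ 0.132885    0.40591358]
 [-0.09431858  0.38369229]
 [-0.18498504 -0.34620725]
 [ 0.14641862 -0.44339862]]
knob (np.float64(263.5975609756098), np.float64(94.67073170731707), 164) [477.69221927 120.09433407  93.5       ] [478.04488685 119.72568721  92.67682574] fix [ 69.88983841 112.09246939] exp world [469.84721108 121.09284423]
board [286.78842 238.79863] [497.5804294  -93.74740534  60.        ] [-140.36001875   68.2880406 ]
board [295.4437  165.22865] [513.78580685  22.87017004  60.        ] [-22.65986803  65.29677543]
board [382.30032 175.4471 ] [641.88644169   7.70041874  60.        ] [-23.33102807 -63.69719166]
board [373.64505 249.01707] [ 634.88606548 -111.34107666   60.        ] [-142.40480797  -70.12508669]
adB [453.43197883  -3.77694316  40.        ] [-55.92363446 122.2719897 ]
adA [617.82765537 230.91616324  40.        ] [195.76449957 -14.69470642]
sdtip [733.49546331 112.47944569   5.        ] [  91.0832992  -142.94502474]
sdend [689.18564723 -72.48325782  13.        ] [ -97.68843816 -119.71158622]
purp [ 428.16877967 -170.27693537   15.        ] [-224.20830225  128.65534498]
smallg [ 595.29351416 -214.94077517   15.        ] [-249.79905029  -42.43132626]
```

Candidates: the green board in the fixture (scene 305,222; wrist 335,207), the small green board (scene 237,258) and the purple board (scene 253,197). The large green one on the rails is meant. The yellow notches give a fixture yaw of 83.5° and an origin at (581, 38), with 0.5 mm residuals. The board's trailing edge is at fixture x≈-142. I'm moving behind it.

jog_arm --plan '[0.003, -0.037, 0, 0, 0, -2, 0.006, -0.075, 0, 0, 0, -4, 0.009, -0.112, 0, 0, 0, -6.5, 0.0125, -0.149, 0, 0, 0, -6.5, 0.0125, -0.149, -0.04, 0, 0, -6.5, 0.0125, -0.149, -0.085, 0, 0, -6.5, 0.0125, -0.149, -0.13, 0, 0, -6.5, 0.0125, -0.149, -0.175, 0, 0, -6.5, 0.0125, -0.149, -0.215, 0, 0, -6.5, 0.0125, -0.149, -0.25, 0, 0, -6.5, 0.0125, -0.149, -0.27, 0, 0, -6.5, 0.0125, -0.149, -0.278, 0, 0, -6.5, 0.0125, -0.149, -0.278, 0, 0, -6.5, 0.0125, -0.149, -0.278, 0, 0, -6.5]' --claw 0.04 --force 20

```text
clock: 2.15
eef_pos: [562.8, -129.1, 48.2]
eef_rot: [3.141, 0.0, 1.457]
wrist_force: [-0.0, -0.2, -0.1]
finger_gap: 40.1
finger_force: 0.0
```

Run:
```python
from h import *
p,d,c=snap('wrist','w1')
p,d,c=load('scene0')
t=np.array([581.2,38.0]);th=np.radians(83.54);Rm=np.array([[np.cos(th),-np.sin(th)],[np.sin(th),np.cos(th)]])
for n,u,v in[('gunfoot',462,215),('guntop',481,138),('tape',418,178),('handle',492,215)]:
    w=atd(c,d,u,v);print(n,w, None if w is None else Rm.T@(w[:2]-t))
print(atz(c,418,185,0))
```

```text
gunfoot [598.40290028 371.45736174   9.10125265] [333.27561277  20.42346217]
guntop [585.37923323 392.30070499 220.08138359] [352.5213274   35.70951233]
tape [363.01446361 360.54839259  -3.20779544] [295.9524633  253.08997081]
handle [681.38300924 393.83669715  59.29852681] [364.8489079  -59.51188778]
[407.80286939 338.42588638   0.        ]
```

View pics/w1.png

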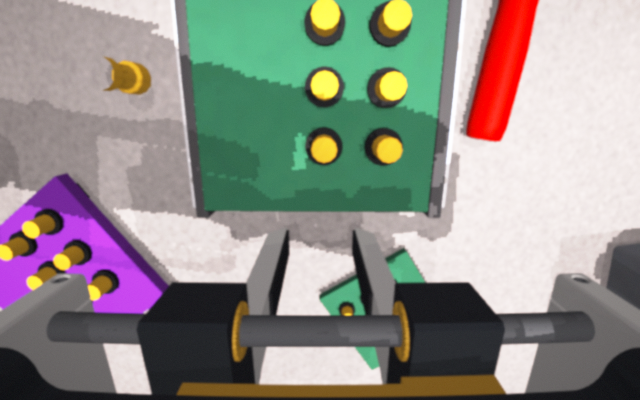

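The wrist view shows the board's trailing edge at row ~212, square to the two finger tips at (288,235) and (352,235). The path is clear, with the brass adaptor off to the left at (130,75).

Run:
```python
from h import *
p,d,c=load('w1')
t=np.array([581.2,38.0]);th=np.radians(83.54);Rm=np.array([[np.cos(th),-np.sin(th)],[np.sin(th),np.cos(th)]])
for u in(230,300,400):
    w=atz(c,u,211.5,60);print(w,Rm.T@(w[:2]-t))
print(Rm.T@(np.array([562.8,-129.1])-t), atd(c,d,230,200))
```

```text
[514.15645335 -98.64708474  60.        ] [-143.32250254   51.24376237]
[ 554.37126698 -103.20713432   60.        ] [-143.32904846   10.77123781]
[ 611.71054297 -109.77812942   60.        ] [-143.40710629  -46.94327038]
[-168.10919824   -0.51717265] [515.36604197 -91.93585783  59.58548731]
```

jog_arm --plan '[0.0006, 0.005, -0.001, 0, 0, 0, 0.0011, 0.0099, -0.002, 0, 0, 0, 0.0016, 0.0139, -0.002, 0, 0, 0, 0.0019, 0.0169, -0.002, 0, 0, 0, 0.0022, 0.0199, -0.002, 0, 0, 0, 0.0027, 0.0238, -0.002, 0, 0, 0, 0.0033, 0.0288, -0.002, 0, 0, 0, 0.0039, 0.0348, -0.002, 0, 0, 0, 0.0046, 0.0407, -0.002, 0, 0, 0, 0.0053, 0.0467, -0.002, 0, 0, 0, 0.0059, 0.0527, -0.002, 0, 0, 0, 0.0066, 0.0586, -0.002, 0, 0, 0, 0.0073, 0.0646, -0.002, 0, 0, 0, 0.008, 0.0706, -0.002, 0, 0, 0, 0.0087, 0.0765, -0.002, 0, 0, 0, 0.0093, 0.0825, -0.002, 0, 0, 0, 0.01, 0.0884, -0.002, 0, 0, 0, 0.0107, 0.0944, -0.002, 0, 0, 0, 0.0113, 0.1, -0.002, 0, 0, 0, 0.0113, 0.1, -0.002, 0, 0, 0]'

```text
clock: 4.2
eef_pos: [573.7, -28.0, 45.2]
eef_rot: [-3.141, -0.001, 1.458]
wrist_force: [0.2, 0.9, 0.5]
finger_gap: 39.9
finger_force: 0.0
```

Run:
```python
from h import *
t=np.array([581.2,38.0]);th=np.radians(83.54);Rm=np.array([[np.cos(th),-np.sin(th)],[np.sin(th),np.cos(th)]])
s=manip.read_state();print(s['eef_pos'],Rm.T@(s['eef_pos'][:2]-t),s['wrist_force'])
p,d,c=snap('wrist','w2')
hsv=cv2.cvtColor(p,cv2.COLOR_RGB2HSV)
g=(hsv[...,0]>60)&(hsv[...,0]<95)&(hsv[...,1]>90)
for u in(230,300,400):
    v=np.nonzero(g[:240,u])[0].max()+.5
    w=atz(c,u,v,60);print(v,Rm.T@(w[:2]-t))
```

```text
[573.70466041 -27.98705878  45.2122366 ] [-6.64113807e+01  2.35752362e-02] [0.2201061  0.89566966 0.48714722]
234.5 [-54.76903834  52.04664861]
234.5 [-54.67911062  11.35419428]
234.5 [-54.73708218 -46.62563768]
```

jog_arm --plan '[0.0005, 0.004, 0, 0, 0, 0, 0.0009, 0.008, 0, 0, 0, 0, 0.0014, 0.012, 0, 0, 0, 0, 0.0018, 0.016, 0, 0, 0, 0, 0.0023, 0.02, 0, 0, 0, 0, 0.0027, 0.024, 0, 0, 0, 0, 0.0032, 0.028, 0, 0, 0, 0, 0.0036, 0.032, 0, 0, 0, 0, 0.0041, 0.036, 0, 0, 0, 0, 0.0045, 0.04, 0, 0, 0, 0, 0.0049, 0.043, 0, 0, 0, 0, 0.0052, 0.046, 0, 0, 0, 0, 0.0055, 0.048, 0, 0, 0, 0, 0.0057, 0.05, 0, 0, 0, 0, 0.0059, 0.052, 0, 0, 0, 0, 0.0061, 0.054, 0, 0, 0, 0]'

```text
clock: 5.85
eef_pos: [579.9, 25.1, 45.5]
eef_rot: [-3.142, 0.0, 1.457]
wrist_force: [-0.3, -2.4, -0.6]
finger_gap: 39.9
finger_force: 0.9
```

```bash
cat > chk.py <<'E'
from h import *
import sys
t=np.array([581.2,38.0]);th=np.radians(83.54);Rm=np.array([[np.cos(th),-np.sin(th)],[np.sin(th),np.cos(th)]])
s=manip.read_state();print(s['eef_pos'],Rm.T@(s['eef_pos'][:2]-t),s['wrist_force'])
p,d,c=snap('wrist',sys.argv[1])
hsv=cv2.cvtColor(p,cv2.COLOR_RGB2HSV)
g=(hsv[...,0]>60)&(hsv[...,0]<95)&(hsv[...,1]>90)
for u in(230,300,400):
    v=np.nonzero(g[:245,u])[0].max()+.5
    z=atd(c,d,u,v-8)[2]
    w=atz(c,u,v,z);print(v,'top z',z,Rm.T@(w[:2]-t), 'if60',(Rm.T@(atz(c,u,v,60)[:2]-t))[0])
for u,v in((240,60),(240,150),(420,60),(420,150),(300,200)): print(g[v,u],atd(c,d,u,v))
E
python3 chk.py w3
```

```text
[579.89927351  25.08841614  45.45247575] [-12.97594776  -0.16020867] [-0.31297747 -2.35009034 -0.6244514 ]
234.5 top z 59.69244106832582 [-1.50307684 52.01468774] if60 -1.3728958935037745
234.5 top z 59.57493722175968 [-1.49862657 11.20551357] if60 -1.3188493792119564
234.5 top z 59.567344756134474 [ -1.61153152 -47.01268046] if60 -1.4282551166769146
True [552.2995154  134.45000847  59.83046917]
True [544.23720345  89.98970377  59.70975612]
True [642.02778264 124.3883627   59.5943601 ]
True [640.66172475  78.99948113  59.29643523]
True [572.60563773  58.37095037  59.16055836]
```

jog_arm --plan '[0.0001, 0.001, 0, 0, 0, 0, 0.0002, 0.002, 0, 0, 0, 0, 0.0003, 0.003, 0, 0, 0, 0, 0.0005, 0.004, 0, 0, 0, 0, 0.0006, 0.005, 0, 0, 0, 0, 0.0007, 0.006, 0, 0, 0, 0, 0.0008, 0.007, 0, 0, 0, 0, 0.0009, 0.008, 0, 0, 0, 0, 0.001, 0.009, 0, 0, 0, 0, 0.001, 0.0095, 0, 0, 0, 0]'

```text
clock: 6.9
eef_pos: [581.0, 34.8, 45.5]
eef_rot: [3.141, -0.0, 1.457]
wrist_force: [0.1, -0.3, 0.2]
finger_gap: 40.1
finger_force: 0.0
```

```bash
python3 chk.py w4
```

```text
[580.95103991  34.76049083  45.49250439] [-3.24695076 -0.11709634] [ 0.1020586  -0.26223063  0.22603408]
230.5 top z 53.74280692694771 [ 8.2718239  53.75913202] if60 10.822881469633128
230.5 top z 53.72762259019095 [ 8.31455317 11.62846924] if60 10.870003603286499
230.5 top z 53.993100473811694 [  8.32135621 -48.3548826 ] if60 10.772220100543732
True [551.88423464 145.23140123  53.49827005]
True [543.56240815  99.05616534  53.53665103]
True [645.01949082 134.75717153  53.5394395 ]
True [643.5058493   87.72974715  53.54397017]
True [573.09838205  66.49799284  53.84796093]
```

The board has dropped and sits level: its top is at 53.7 across all points and its x is ≈68.5. Backing off, then going round to the bolt.

jog_arm --plan '[-0.0006, -0.005, 0, 0, 0, 0, -0.0017, -0.015, 0, 0, 0, 0, -0.0034, -0.03, 0.005, 0, 0, 0, -0.0034, -0.03, 0.04, 0, 0, 0, -0.0034, -0.03, 0.08, 0, 0, 0, -0.0034, -0.03, 0.12, 0, 0, 0]'

```text
clock: 7.55
eef_pos: [577.1, 3.1, 167.2]
eef_rot: [-3.141, 0.0, 1.456]
wrist_force: [0.1, 0.2, 0.3]
finger_gap: 40.1
finger_force: 0.0
```

jog_arm --plan '[-0.02, 0.012, 0, 0, 0, 0, -0.05, 0.035, 0, 0, 0, 0, -0.08, 0.065, 0, 0, 0, 0, -0.11, 0.095, 0, 0, 0, 0, -0.1415, 0.12, 0, 0, 0, 0, -0.1415, 0.12, -0.03, 0, 0, 0, -0.1415, 0.12, -0.06, 0, 0, 0, -0.1415, 0.12, -0.085, 0, 0, 0, -0.1415, 0.12, -0.0915, 0, 0, 0, -0.1415, 0.12, -0.0915, 0, 0, 0]' --claw 0

```text
clock: 8.55
eef_pos: [435.9, 123.8, 73.9]
eef_rot: [-3.141, 0.0, 1.457]
wrist_force: [-0.1, 0.1, -0.5]
finger_gap: 0.4
finger_force: 0.0
```

Run:
```python
from h import *
p,d,c=snap('scene','s5')
cv2.imwrite('pics/s5c.png',cv2.resize(p[125:265,260:440,::-1],None,fx=4.2,fy=4.2,interpolation=cv2.INTER_CUBIC))
```

```text
(no output)
```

View pics/s5c.png

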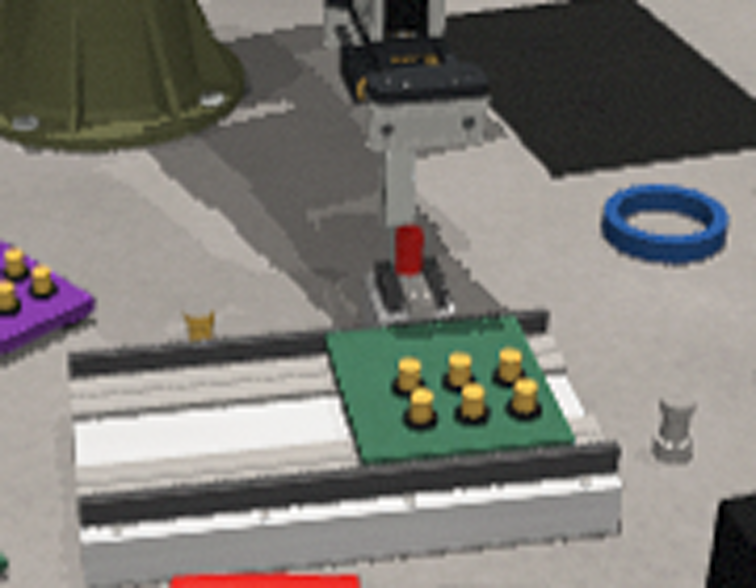

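The closed finger (400,190) is right behind the knob (410,250), the board is seated, and everything else is in place. Pushing the knob in along (0.994, -0.112).

jog_arm --plan '[0.005, -0.0006, 0, 0, 0, 0, 0.01, -0.0011, 0, 0, 0, 0, 0.015, -0.0017, 0, 0, 0, 0, 0.019, -0.0021, 0, 0, 0, 0, 0.023, -0.0026, 0, 0, 0, 0, 0.027, -0.003, 0, 0, 0, 0, 0.031, -0.0035, 0, 0, 0, 0, 0.034, -0.0038, 0, 0, 0, 0, 0.037, -0.0042, 0, 0, 0, 0, 0.04, -0.0045, 0, 0, 0, 0, 0.042, -0.0047, 0, 0, 0, 0, 0.044, -0.005, 0, 0, 0, 0, 0.045, -0.0051, 0, 0, 0, 0]'

```text
clock: 9.9
eef_pos: [481.1, 119.4, 73.9]
eef_rot: [3.142, -0.0, 1.457]
wrist_force: [-2.7, 0.7, 1.5]
finger_gap: 0.4
finger_force: 1.0
```

```bash
cat > k.py <<'E'
from h import *
import sys
t=np.array([581.2,38.0]);th=np.radians(83.54);Rm=np.array([[np.cos(th),-np.sin(th)],[np.sin(th),np.cos(th)]])
s=manip.read_state();print(Rm.T@(s['eef_pos'][:2]-t),s['wrist_force'])
p,d,c=snap('scene',sys.argv[1])
hsv=cv2.cvtColor(p,cv2.COLOR_RGB2HSV)
r=((hsv[...,0]<8)|(hsv[...,0]>172))&(hsv[...,1]>150)
y,x=np.nonzero(r[165:225,330:400]);y+=165;x+=330
w=atz(c,x.mean(),(y.min()+y.max())/2,79);print('knob',w,Rm.T@(w[:2]-t),'front surface; centre ~ +9')
E
python3 k.py k1
python3 - <<'E'
from h import *
t=np.array([581.2,38.0])
p,d,c=load('scene0')
hsv=cv2.cvtColor(p,cv2.COLOR_RGB2HSV)
r=((hsv[...,0]<8)|(hsv[...,0]>172))&(hsv[...,1]>150)
y,x=np.nonzero(r[165:225,330:400]);y+=165;x+=330
print('start',atz(c,x.mean(),(y.min()+y.max())/2,79))
E
```

```text
[ 69.61547355 108.58152595] [-2.72157823  0.673016    1.49412874]
knob [507.97532355 114.99252643  79.        ] [68.26519867 81.42214084] front surface; centre ~ +9
start [479.2608526  118.65368653  79.        ]
```

jog_arm --plan '[0.001, -0.0001, 0, 0, 0, 0, 0.002, -0.0002, 0, 0, 0, 0, 0.003, -0.0003, 0, 0, 0, 0]'

```text
clock: 10.25
eef_pos: [484.0, 119.1, 73.9]
eef_rot: [-3.142, 0.0, 1.457]
wrist_force: [-1.5, 0.6, 1.3]
finger_gap: 0.4
finger_force: 1.0
```

jog_arm --plan '[0.001, -0.0001, 0, 0, 0, 0, 0.002, -0.0002, 0, 0, 0, 0]'

```text
clock: 10.45
eef_pos: [486.0, 118.9, 73.9]
eef_rot: [-3.141, 0.0, 1.457]
wrist_force: [-2.2, 0.1, 0.8]
finger_gap: 0.6
finger_force: 1.0
```

jog_arm --plan '[0.001, -0.0001, 0, 0, 0, 0, 0.002, -0.0002, 0, 0, 0, 0]'

```text
clock: 10.65
eef_pos: [488.0, 118.7, 73.9]
eef_rot: [-3.141, 0.0, 1.457]
wrist_force: [-5.9, 0.1, 2.8]
finger_gap: 0.4
finger_force: 3.2
```

jog_arm --plan '[0.001, -0.0001, 0, 0, 0, 0, 0.0015, -0.0002, 0, 0, 0, 0]'

```text
clock: 10.85
eef_pos: [488.2, 118.6, 73.8]
eef_rot: [-3.138, 0.0, 1.457]
wrist_force: [-15.3, 1.1, 11.2]
finger_gap: 0.5
finger_force: 7.9
```

```bash
python3 k.py k2
```

```text
[ 69.63559422 101.50807294] [-15.2928933    1.08976026  11.18097607]
knob [513.10854132 114.52893902  79.        ] [68.38209072 76.26935769] front surface; centre ~ +9
```

The finger is against the hard stop, at TCP y=101.5 as predicted. Retreating.

jog_arm --plan '[-0.003, 0.0003, 0, 0, 0, 0, -0.015, 0.0017, 0, 0, 0, 0, -0.04, 0.0045, 0, 0, 0, 0, -0.05, 0.0056, 0.03, 0, 0, 0, -0.05, 0.0056, 0.075, 0, 0, 0, -0.05, 0.0056, 0.12, 0, 0, 0, -0.05, 0.0056, 0.15, 0, 0, 0, -0.05, 0.0056, 0.15, 0, 0, 0]'

```text
clock: 11.7
eef_pos: [441.1, 124.4, 228.1]
eef_rot: [3.134, -0.002, 1.457]
wrist_force: [-0.9, -0.8, -1.1]
finger_gap: 0.2
finger_force: 0.0
```

```bash
python3 k.py k3
python3 - <<'E'
from h import *
p,d,c=load('k3')
cv2.imwrite('pics/k3c.png',cv2.resize(p[145:285,260:440,::-1],None,fx=4.2,fy=4.2,interpolation=cv2.INTER_CUBIC))
E
```

```text
[ 70.10352397 148.88379279] [-0.86371864 -0.79547977 -1.06488551]
knob [513.08686633 114.45568626  79.        ] [68.30686442 76.28265342] front surface; centre ~ +9
```

View pics/k3c.png

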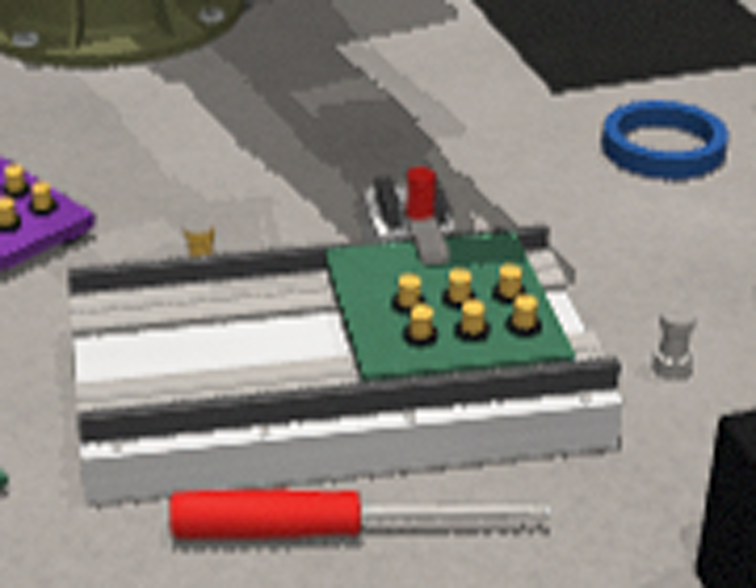

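The bolt bar (432,245) lies over the seated board, nothing else has moved, and the arm is clear.

```bash
python3 -c "
from cell import manip
print(manip.sign_off())"
```

```text
the job is handed in; nothing more can be done
None
```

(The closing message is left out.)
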